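# Rack the freshly washed miniatures and stack the drying frame over them

## Task

Stand the three paint pots that carry wet miniatures in the lower tray of the drying rack, each in the insert of its own size and lid colour, holding them by the pot and never touching a miniature with the fingers. Then lift the loose upper frame by its hand bar and stack it squarely over them, all four corner posts fully home in the tray's corner sockets. Set everything down gently rather than dropping it, tip nothing over, and leave the two plain paint pots (black lid, white lid) where they stand.

Things in the scene. Friction and masses are not known exactly. Their poses are not given: they have to be found in the camera images.
- pot_small: small paint pot, 40 mm high, with an orange ribbed lid 30 mm across (the lid is the upper 18 mm; the grey body below is 27 mm across). A tan standing soldier on top makes it 70 mm high in all, the soldier staying within 14 mm of the axis. Origin at the centre of the underside, z up. 25 to 50 g. Grip it by the lid, about 30 mm above the underside.
- pot_medium: medium paint pot, 40 mm high, with a green ribbed lid 38 mm across (upper 18 mm; grey body 35 mm across). A tan kneeling soldier on top makes it 65 mm high in all. Origin at the centre of the underside, z up. 40 to 75 g. Grip as the small one.
- pot_large: large paint pot, 40 mm high, with a blue ribbed lid 46 mm across (upper 18 mm; grey body 43 mm across). A tan armoured vehicle, 32 by 20 mm, on top makes it 56 mm high in all. Origin at the centre of the underside, z up. 55 to 110 g. Grip as the small one.
- seat_small: orange insert in the lower tray, fixed, 68 by 66 by 10 mm, with a round recess 42 mm across and 6 mm deep for the small pot. Origin at the centre of its underside: the recess floor is 4 mm above it, the rim 10 mm; the insert's underside is 6 mm above the table. The three inserts lie in a row, 68 mm apart, in any order.
- seat_medium: green insert in the lower tray, like the orange one, with a recess 50 mm across and 6 mm deep for the medium pot. Origin at the centre of its underside.
- seat_large: blue insert in the lower tray, like the orange one, with a recess 58 mm across and 6 mm deep for the large pot. Origin at the centre of its underside.
- lower_tray: fixed lower tray: tan board 112 mm (own x) by 262 (y), 6 thick, with the three inserts at y = -68, 0, +68. Origin: centre of its underside, on the table, z up. Brown corner sockets 26 mm square at x = +-42, y = +-116 mm, tops 26 mm above the table; round holes 16 mm across (22 at the chamfered mouth), floor 12 mm above the table.
- upper_frame: loose frame, 0.24-0.36 kg: slatted tan deck 112 mm (own x) by 262 (y), top 96 mm above its feet, on 4 posts 12 mm across (6 at the foot) at x = +-42, y = +-116. Origin: centre, level with the feet, z up; half turn alike. Dark hand bar along y over the middle: 110 long, 16 wide, 16 high, its centre 148 mm above the feet. Home: origin 12 mm above the tray's; clears the miniatures by 22 mm.
- spare_black: plain paint pot with a black lid, 28 mm across and 40 mm high, no miniature; stays where it is. Origin at the centre of its underside.
- spare_white: plain paint pot with a white lid, 28 mm across and 40 mm high, no miniature; stays where it is. Origin at the centre of its underside.
Things that resemble listed ones, but are neither listed nor needed, are in the scene too. What is meant by the pot_large is not pink, and is the larger of those in its own colour.

How it is judged:
On the way, in this order (a step that is already met when the one before it is completed fails the run):
1. all three pots stand in their own inserts, let go of (horizontal distance between pot_small and seat_small below 0.009 m and z of pot_small in the frame of seat_small below 0.007 m and angle between each of pot_small, pot_medium, pot_large's own z axis and vertical below 0.08 rad and horizontal distance between pot_medium and seat_medium below 0.009 m and z of pot_medium in the frame of seat_medium below 0.007 m and horizontal distance between pot_large and seat_large below 0.009 m and z of pot_large in the frame of seat_large below 0.007 m and contact force between each of pot_small, pot_medium, pot_large and the fingers below 0.1 N), for 0.2 s.
2. the upper frame is stacked on the tray, all four posts home (horizontal distance between upper_frame and lower_tray below 0.007 m and z of upper_frame in the frame of lower_tray between 0.008 and 0.0155 m and angle between upper_frame's own z axis and vertical below 0.04 rad and angle between the y axis of upper_frame and the y axis of lower_tray, either way round below 0.08 rad), for 0.2 s.
At the end, for the whole second after the job is handed in: Each pot upright on the floor of its own insert's recess (within 9 mm of its centre); upper frame level (0.04 rad), within 7 mm and 0.08 rad of the tray's centre and direction, its feet on the socket floors (within 3.5 mm); all at rest; both plain pots within 30 mm of their start (all of step 2 and horizontal distance between pot_small and seat_small below 0.009 m and z of pot_small in the frame of seat_small below 0.007 m and angle between each of pot_small, pot_medium, pot_large's own z axis and vertical below 0.08 rad and horizontal distance between pot_medium and seat_medium below 0.009 m and z of pot_medium in the frame of seat_medium below 0.007 m and horizontal distance between pot_large and seat_large below 0.009 m and z of pot_large in the frame of seat_large below 0.007 m and linear speed of each of pot_small, pot_medium, pot_large, upper_frame below 0.02 m/s and distance of each of spare_black, spare_white from where it was at the start of the episode below 0.03 m); the robot touches nothing.
It fails at once if a wet miniature touched by the fingers (contact force between any of pot_small_c2, pot_medium_c2, pot_large_c2 and the fingers above 0.3 N).
It fails at once if a pot or the upper frame tipped over (angle between any of pot_small, pot_medium, pot_large, spare_black, spare_white, upper_frame's own z axis and vertical above 0.7 rad).
It fails at once if a plain pot pushed or carried away (distance of any of spare_black, spare_white from where it was at the start of the episode above 0.03 m).
It fails at once if a pot or the frame dropped into place instead of set down (falling faster than 0.55 m/s just above its place) ((distance between pot_small and seat_small below 0.045 m and linear speed of pot_small above 0.55 m/s) or (distance between pot_medium and seat_medium below 0.045 m and linear speed of pot_medium above 0.55 m/s) or (distance between pot_large and seat_large below 0.045 m and linear speed of pot_large above 0.55 m/s) or (distance between upper_frame and lower_tray below 0.045 m and linear speed of upper_frame above 0.55 m/s)).
It also fails if it takes over 96 s, if anything falls off the work surface, if the arm or the gripper's body presses on something with over 40 N, if the wrist force passes 120 N, or if a joint passes its speed limit or range.

## Robot

A 7-joint arm with a two-finger parallel gripper is mounted at the origin on the work surface. World frame = base frame: x ahead of the robot, y to its left, z up, the work surface at z = 0. Lengths are in m, angles in rad, forces in N, time in s.
With the tool pointing down it reaches from about 0.4 to 0.875 m from the base axis. Payload 4.4 kg.
Tool frame: the origin (TCP) lies midway between the tips of the shut fingers; the grasp point (between the pads) lies r.hold_point_z behind it (r.hold_point_z is the distance from the TCP to the grasp point, in m); z points along the fingers, y is the line along which they close (so a half turn about z gives the same grasp; the last joint's range is limited). The gripper opens to 85 mm and grips with 20 to 120 N. Pads are 22 mm wide; open, the fingers measure 114 mm over their backs; the gripper's body (76 mm by 85 mm) begins 54 mm behind the grasp point. The pads swing forward as they close: fully open they stand 13 mm farther back than shut.
Start: joints at [-1.355, 0.628, 0.038, 1.517, -0.027, 0.996, -0.02], TCP at [0.181, 0.624, 0.231] pointing down, gripper open.
Joint ranges: [-3.06, 3.06], [-0.37, 2.12], [-1.25, 1.32], [0.18, 2.47], [-1.1, 4.24], [0.23, 1.98], [-2.94, 2.94]. Speed limits (rad/s): [2.57, 2.57, 3.14, 3.14, 3.14, 3.14, 3.14].

## Interface

Orientations are given as a rotation vector (axis times angle).
In Python, from rig import sensors, cams, workorder, r gives the robot as it stands. The module is installed in compiled form; this text tells all that it offers.
- The arm moves only by the shell command python3 -m crank 'ROWS' [OPENING]. ROWS is JSON, a list of rows, each a list of 2 entries, a list of its own where there are three numbers: the shift along the tool's x, y, z in m, then the turn about the tool's z in rad. In form: [[[dx, dy, dz], yaw], ...]. A call has 1 to 10 rows; each row shifts and turns the commanded pose from where the row before left it, along the tool's axes as they then stand; what a row does not reach is not made up. A row lasts 1/10 s, in which the tool goes at most 50 mm and 8.59 degrees, less where a joint would pass 70% of its speed; a pose out of reach is approached as far as the arm can. A call with a gripper value outside its range is refused whole. OPENING is the finger opening in m, from 0 to 0.0854, set as the call begins (- or left out, the last holds). The fingers move at their own pace and stop on an object; the grip force is fixed at half the most. Time passes only in rows, so rows that do not move let the fingers close. It gives the time, the measured TCP pose, the force, the opening and the grip force at its end, in the units of the state.
- sensors.get_obs(): the state, without advancing time (a new reading comes with each control period).
- cams.camera(name): name is "side" or "top" or "wrist"; returns the picture (384x512x3 uint8, red, green, blue); there is no depth.
- cams.calibration(name): a dict with "fovy" (degrees; the focal length in pixels is half the picture's height over the tangent of half this angle, whatever the lens; pixels are square), "cx", "cy" (the principal point, pixels), "k1" (the pictures are not rectified: a ray, as slopes to the right and down, at radius r is drawn at 1 + k1 r^2 times it, then the intrinsics apply), "position" and "rotation" of the camera in the world. Camera axes: x right, y down, z forward; pixel columns grow to the right and rows downward; lengths in m; the calibration is good to about 2 mm. A picture is of the moment at which its call begins: read the wrist's pose just before it. calibration takes no time and is no camera call; for the wrist camera it gives the pose at the moment of the call.
- workorder.finish_job(): hands the job in; it is judged then, once.
The state is a dict: "t": time; "joint_pos": joint angles; "qvel": joint speeds; "effort": joint torques, N m; "ee_pos": TCP position; "orientation": TCP orientation; "force": force on the tool from outside, world axes, zero at the start; "wrist_torque": the same for the moment, N m; "gripper_width": finger opening in m; "grasp_force": force on a finger pad.
Only numpy, scipy, OpenCV 4.12 (cv2) and the standard library are available. Lean on these libraries where they do the work, as an engineer would, in place of code of your own. Each camera call takes 0.05 s, during which the arm holds its last target. There are 200 camera calls.

## Working session

There is one attempt and no reset: what is moved stays moved. The work goes in short steps, Python scripts to look and compute and a shell command to move; the robot and the scene stay as the last step left them, time stands still between calls to the robot, and variables do not carry over. Pictures are saved under pics/ and viewed, at most 14 in all, crops included, and the job is handed in when it is done.

```bash
mkdir -p pics; ls; cat > h.py <<'E'
import numpy as np, cv2
from rig import sensors, cams, workorder, r
def save(name,fn,crop=None,scale=1):
    im=cams.camera(name)[:,:,::-1]
    np.save(fn.replace('.png','.npy'),im)
    if crop: x0,y0,x1,y1=crop; im=im[y0:y1,x0:x1]
    if scale!=1: im=cv2.resize(im,None,fx=scale,fy=scale,interpolation=cv2.INTER_CUBIC)
    cv2.imwrite(fn,im)
def rot(c):
    R=np.array(c['rotation'],float)
    return R if R.shape==(3,3) else cv2.Rodrigues(R)[0]
def KD(c):
    f=192/np.tan(np.radians(c['fovy'])/2)
    return np.array([[f,0,c['cx']],[0,f,c['cy']],[0,0,1.]]),np.array([c['k1'],0,0,0,0.])
def pix2w(c,uv,z):
    K,D=KD(c)
    n=cv2.undistortPoints(np.array(uv,float).reshape(-1,1,2),K,D).reshape(-1,2)
    d=np.c_[n,np.ones(len(n))]@rot(c).T; p=np.array(c['position'])
    return p+d*((np.broadcast_to(z,len(n))-p[2])/d[:,2])[:,None]
def w2pix(c,X):
    K,D=KD(c);R=rot(c).T
    return cv2.projectPoints(np.array(X,float).reshape(-1,1,3),cv2.Rodrigues(R)[0],-R@np.array(c['position']),K,D)[0].reshape(-1,2)
E
python3 - <<'E'
from h import *
print(sensors.get_obs(), r.hold_point_z)
for n in ("top","side","wrist"): print(n,cams.calibration(n))
save("top","pics/top1.png",scale=1.5625); save("side","pics/side1.png",scale=1.5625)
E
```

```text
pics
{'t': 0.0, 'joint_pos': array([-1.35482007,  0.62934188,  0.03843601,  1.51838592, -0.02697662,
        0.99628548, -0.01996678]), 'qvel': array([ 0.00177947,  0.00139716, -0.00019449,  0.00056483, -0.00010926,
       -0.00027024, -0.0003177 ]), 'effort': array([ 4.51010455e-04, -5.63390851e+01,  1.22701652e+00, -1.93448263e+01,
        1.12043135e-02,  1.04500356e-02, -1.01621175e-06]), 'ee_pos': array([0.18054103, 0.62376748, 0.23038601]), 'orientation': array([-4.41040038e-01, -3.11025049e+00,  2.96741074e-03]), 'force': array([-0.27977532, -0.28479347,  0.38812356]), 'wrist_torque': array([-0.01997893,  0.01920355,  0.043019  ]), 'grasp_force': 0.0, 'gripper_width': 0.08537447868848588} 0.0187
top {'fovy': 49.33891526919948, 'cx': 254.93674532608898, 'cy': 193.76663105406465, 'k1': 0.035604828026944216, 'position': array([0.41169712, 0.00280363, 0.98726227]), 'rotation': array([-2.21152125,  2.17301689, -0.1017824 ])}
side {'fovy': 46.20151935424332, 'cx': 256.0471206351132, 'cy': 193.9726593949855, 'k1': -0.15521648254308168, 'position': array([0.33543549, 0.7785993 , 0.67774056]), 'rotation': array([-0.21879211,  2.75637634, -1.33269898])}
wrist {'fovy': 58.87346131742573, 'cx': 257.7055436097752, 'cy': 188.42431927907646, 'k1': -0.018936402314983558, 'position': array([0.10723603, 0.6440596 , 0.37346394]), 'rotation': array([2.30576877, 1.73461256, 0.26425866])}
```

View pics/top1.png

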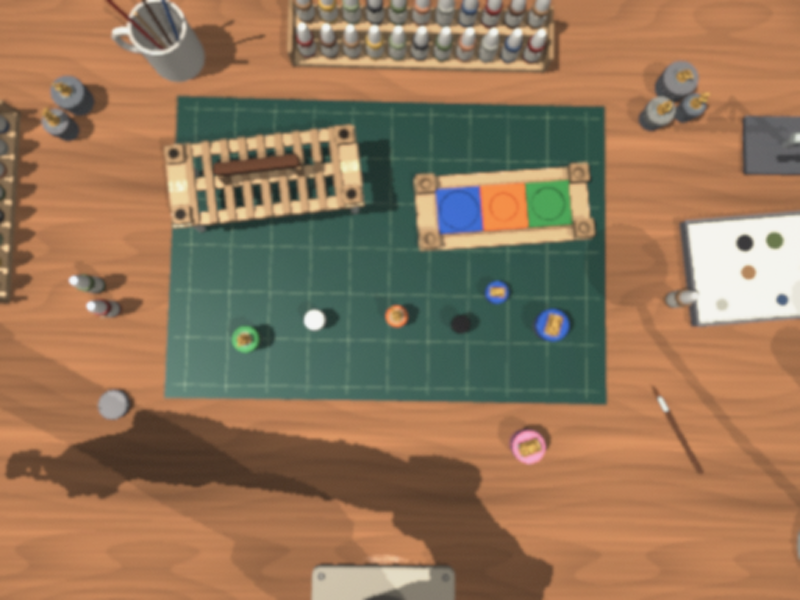

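View pics/side1.png

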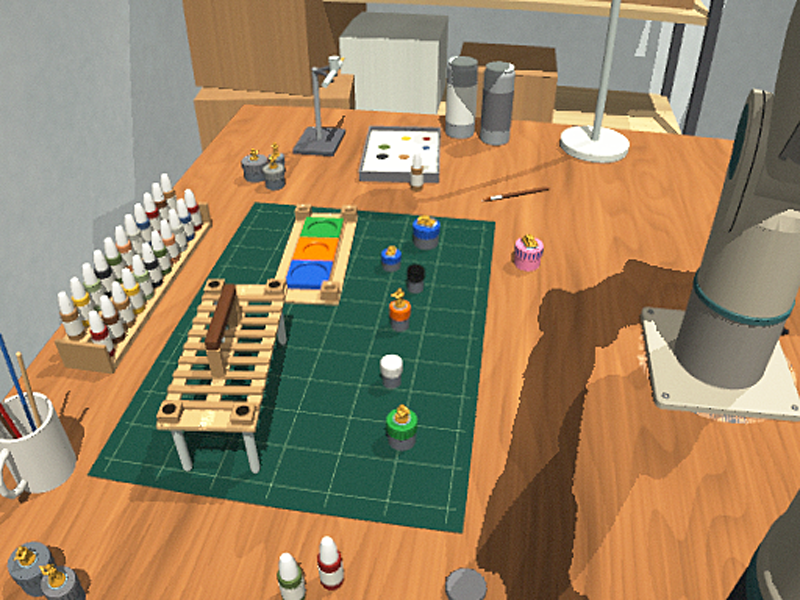

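The pictures show the two blue-lidded pots at top (552,324) and (497,292), plus a pink one at (528,446). The blue one at (552,324) is the larger of its colour, so it should be pot_large. Green is at (245,339), orange at (397,316), white at (315,320) and black at (462,323). The frame is at about (265,175) and the tray at about (505,207). I'll confirm with an enlarged crop and measure.

```bash
python3 - <<'E'
from h import *
im=np.load('pics/top1.npy'); c=cams.calibration('top'); s=1.5625
hsv=cv2.cvtColor(im,cv2.COLOR_BGR2HSV)
rng={'green':(50,75,120,60),'orange':(5,16,150,120),'blue':(105,125,120,80)}
def circ(h,box,z,nm):
    x0,y0,x1,y1=[int(v/s) for v in box]
    lo,hi,S,V=rng[h]
    m=cv2.inRange(hsv,(lo,S,V),(hi,255,255))[y0:y1,x0:x1]
    ct=max(cv2.findContours(m,cv2.RETR_EXTERNAL,cv2.CHAIN_APPROX_NONE)[0],key=cv2.contourArea)
    (u,v),rad=cv2.minEnclosingCircle(ct)
    p=pix2w(c,[[u+x0,v+y0],[u+x0+rad,v+y0]],z)
    print(nm,(u+x0,v+y0),p[0].round(4),'diam',2*np.linalg.norm(p[1]-p[0]).round(4))
circ('green',(215,310,275,370),.035,'med'); circ('blue',(525,300,580,350),.035,'large');circ('blue',(480,275,515,308),.035,'smallblue')
circ('orange',(375,295,420,340),.035,'small')
tray=[(425,183),(578,173),(430,239),(583,228)]
print('tray sockets',pix2w(c,np.array(tray)/s,.026).round(4))
fr=[(174,153),(343,133),(180,214),(350,194)]
print('frame posts',pix2w(c,np.array(fr)/s,.1).round(4))
print('spares',pix2w(c,np.array([(462,323),(315,320)])/s,.04).round(4))
a=cv2.resize(im[165:235,300:385],None,fx=4.7,fy=4.7,interpolation=cv2.INTER_CUBIC)
b=cv2.resize(im[165:235,140:225],None,fx=4.7,fy=4.7,interpolation=cv2.INTER_CUBIC)
cv2.imwrite('pics/pots.png',np.hstack([a,b]))
e=cv2.resize(im[75:165,100:240],None,fx=5.7,fy=5.7,interpolation=cv2.INTER_CUBIC);cv2.imwrite('pics/frame.png',e)
e=cv2.resize(im[95:170,255:390],None,fx=5.9,fy=5.9,interpolation=cv2.INTER_CUBIC);cv2.imwrite('pics/tray.png',e)
E
```

```text
med (164.0, 216.0) [0.4286 0.1907 0.035 ] diam 0.0
large (353.09090995788574, 207.5) [ 0.4554 -0.239   0.035 ] diam 0.0512
smallblue (317.5, 186.5) [ 0.5021 -0.1574  0.035 ] diam 0.0364
small (256.269229888916, 204.73077011108398) [ 0.4577 -0.0177  0.035 ] diam 0.021
tray sockets [[ 0.6637 -0.0512  0.026 ]
 [ 0.6835 -0.2806  0.026 ]
 [ 0.5794 -0.0599  0.026 ]
 [ 0.6003 -0.288   0.026 ]]
frame posts [[0.6778 0.2974 0.1   ]
 [0.7119 0.0675 0.1   ]
 [0.5936 0.2862 0.1   ]
 [0.6267 0.056  0.1   ]]
spares [[ 0.4546 -0.1071  0.04  ]
 [ 0.4552  0.1061  0.04  ]]
```

View pics/pots.png

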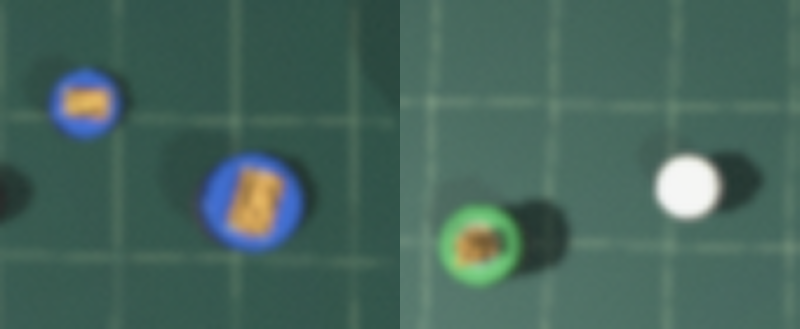

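View pics/tray.png

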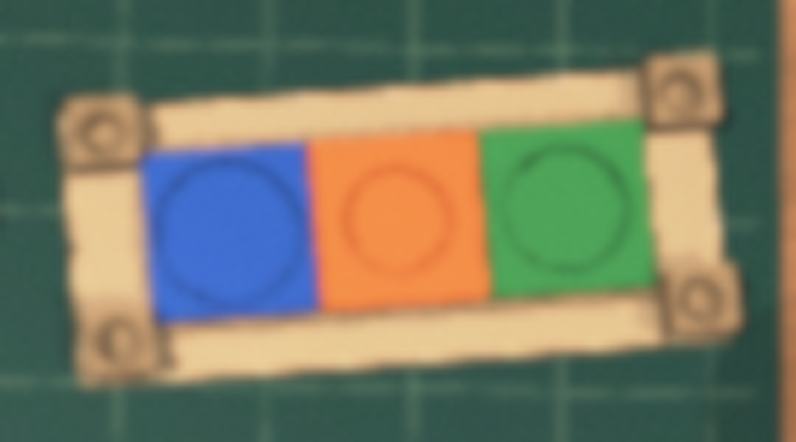

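View pics/frame.png

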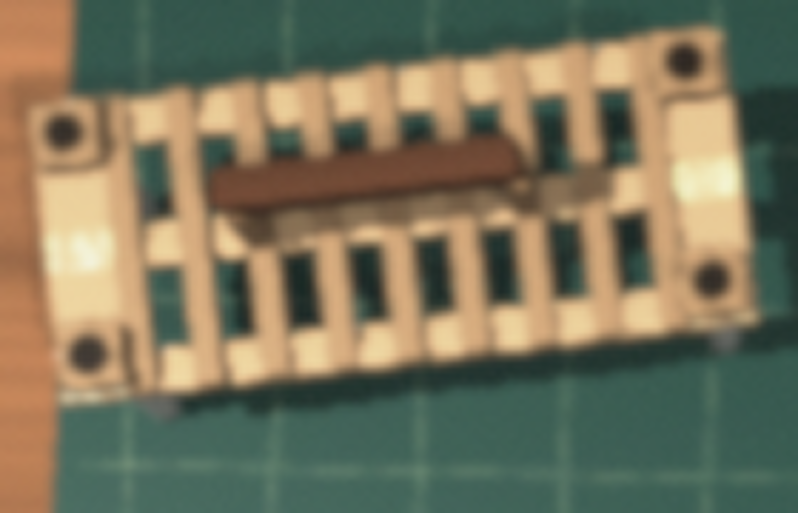

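The crop confirms it. The blue lid at crop (253,203) is about 46 mm across with a 32x20 vehicle, against about 33 mm for the other blue one. The tray order is blue, orange, green from +y to -y. Next I'll refine the positions and the tray and frame pose fits.

```bash
python3 - <<'E'
from h import *
c=cams.calibration('top')
def P(pts,s,o,z): return pix2w(c,(np.array(pts,float)+.5)/s-.5+np.array(o),z)
def fit(W,nm):
    W=W[:,:2]; M=np.array([[42,116],[42,-116],[-42,116],[-42,-116]])/1000.
    k=W.mean(0); H=M.T@(W-k); a=np.arctan2(H[0,1]-H[1,0],H[0,0]+H[1,1])
    R=np.array([[np.cos(a),-np.sin(a)],[np.sin(a),np.cos(a)]])
    sc=np.sum((W-k)*(M@R.T))/np.sum(M**2)
    print(nm,'centre',k.round(4),'yaw',a.round(4),'scale',sc.round(4),'res mm',((W-k-M@R.T*sc)*1000).round(1).tolist()); return k,R
k,R=fit(P([(102,132),(681,92),(121,340),(701,299)],5.9,(255,95),.026),'tray')
for n,y in (('large',.068),('small',0),('med',-.068)): print(n,'seat',(k+R@[0,y]).round(4))
print('recess direct',P([(229,231),(397,220),(565,208)],5.9,(255,95),.016).round(4)[:,:2].tolist())
for z in (.1,.108): fit(P([(63,132),(684,61),(88,354),(712,281)],5.7,(100,75),z),'frame%g'%z)
print('bar',P([(366,174),(212,190),(518,158)],5.7,(100,75),.156).round(4)[:,:2].tolist())
print('large',P([(253,203)],4.7,(300,165),.038),'med',P([(79,244)],4.7,(140,165),.038),'small',P([(396,317)],1.5625,(0,0),.038))
print('blk',P([(462,323)],1.5625,(0,0),.038),'wh',P([(688-400,187)],4.7,(140,165),.038))
w=cams.calibration('wrist');o=sensors.get_obs();Rt=cv2.Rodrigues(o['orientation'])[0]
print('tool axes',Rt.round(3).tolist(),'cam in tool',Rt.T@(np.array(w['position'])-o['ee_pos']),(Rt.T@rot(w)).round(3).tolist())
E
```

```text
tray centre [ 0.633 -0.17 ] yaw 0.091 scale 0.993 res mm [[0.1, 0.6], [-0.2, 0.1], [0.2, -0.5], [-0.1, -0.2]]
large seat [ 0.6268 -0.1023]
small seat [ 0.633 -0.17 ]
med seat [ 0.6392 -0.2377]
recess direct [[0.6277, -0.1028], [0.6335, -0.17], [0.6396, -0.2373]]
frame0.1 centre [0.6528 0.1769] yaw 0.1432 scale 1.0091 res mm [[0.1, 0.1], [0.1, 0.2], [0.0, -0.2], [-0.2, -0.1]]
frame0.108 centre [0.6506 0.1754] yaw 0.1432 scale 1.0 res mm [[0.1, 0.1], [0.1, 0.2], [0.0, -0.2], [-0.2, -0.1]]
bar [[0.6491, 0.1743], [0.642, 0.2278], [0.6562, 0.121]]
large [[ 0.45459166 -0.2390431   0.038     ]] med [[0.42706163 0.20699611 0.038     ]] small [[ 0.46209735 -0.01069352  0.038     ]]
blk [[ 0.45507413 -0.10696671  0.038     ]] wh [[0.45614702 0.10792916 0.038     ]]
tool axes [[-0.961, 0.278, -0.0], [0.278, 0.961, -0.002], [0.0, -0.002, -1.0]] cam in tool [ 0.07603426 -0.00117184 -0.14307152] [[0.001, -0.954, -0.3], [1.0, 0.001, 0.0], [-0.0, -0.3, 0.954]]
```

```bash
cat >> h.py <<'E'
def go(x,y,z=None,a=0.091):
    "remaining shift in present tool axes (tool y wanted at world angle a)"
    o=sensors.get_obs();R=cv2.Rodrigues(o['orientation'])[0]
    p=o['ee_pos']; d=np.array([x,y,p[2] if z is None else z])-p
    cur=np.arctan2(R[1,1],R[0,1]); dy=(cur-a+np.pi)%(2*np.pi)-np.pi
    print('t',round(o['t'],2),'tcp',p.round(4),'tilt',R[:,2].round(4),'shift tool',(R.T@d).round(4),'yaw',round(dy,4),'w',o['gripper_width'].round(4),'F',o['force'].round(1),'grip',round(o['grasp_force'],1))
    Rw=np.array([[np.sin(-a)*-1*-1,0],[0,0]])
    return o
E
sed -i '/Rw=/d' h.py
python3 -m crank '[[[-0.03,-0.028,0],0],[[-0.03,-0.028,0],0],[[-0.03,-0.028,0],0],[[-0.03,-0.028,0],0],[[-0.03,-0.028,0],0],[[-0.03,-0.028,0],0],[[-0.03,-0.028,0],0],[[-0.03,-0.028,0],0],[[-0.03,-0.028,0],0],[[-0.03,-0.028,0],0]]' 0.085
python3 -m crank '[[[0,0,0],0.12],[[0,0,0],0.12],[[0,0,0],0.12],[[0,0,0],0.12],[[0,0,0],0.12],[[0,0,0],0.12],[[0,0,0],0.12],[[0,0,0],0.12],[[0,0,0],0.12],[[0,0,0],0.12]]'
python3 -c "
from h import *
print(go(.427,.207,.15)['joint_pos'].round(2))"
```

```text
t: 1.1
ee_pos: [0.3915, 0.2704, 0.2312]
orientation: [-0.441, -3.11, 0.0]
force: [0.3, -0.1, 1.1]
gripper_width: 0.085
grasp_force: 0.0
t: 2.1
ee_pos: [0.3907, 0.2719, 0.2311]
orientation: [-2.126, -2.313, 0.001]
force: [0.4, 0.5, 0.0]
gripper_width: 0.0847
grasp_force: 0.0Traceback (most recent call last):
  File "<string>", line 3, in <module>
    print(go(.427,.207,.15)['joint_pos'].round(2))
          ~~^^^^^^^^^^^^^^^
  File "h.py", line 28, in go
    print('t',round(o['t'],2),'tcp',p.round(4),'tilt',R[:,2].round(4),'shift tool',(R.T@d).round(4),'yaw',round(dy,4),'w',o['gripper_width'].round(4),'F',o['force'].round(1),'grip',round(o['grasp_force'],1))
                                                                                                                          ^^^^^^^^^^^^^^^^^^^^^^^^
AttributeError: 'float' object has no attribute 'round'
```

```bash
sed -i "s/o\['gripper_width'\].round(4)/round(float(o['gripper_width']),4)/; s/round(o\['grasp_force'\],1)/round(float(o['grasp_force']),1)/; s/round(o\['t'\],2)/round(float(o['t']),2)/" h.py
python3 -c "
from h import *
print(go(.427,.207,.15)['joint_pos'].round(2))
save('wrist','pics/w1.png',scale=1.25)"
```

```text
t 2.1 tcp [0.3907 0.2719 0.2311] tilt [-6.e-04 -4.e-04 -1.e+00] shift tool [-0.0677  0.0307  0.0811] yaw -0.0069 w 0.0847 F [0.4 0.5 0. ] grip 0.0
[-0.95  0.41  0.39  1.99 -0.21  0.78 -0.35]
```

View pics/w1.png

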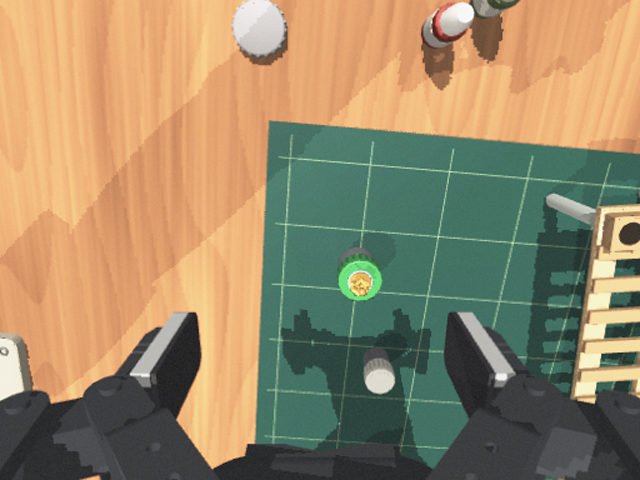

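The wrist picture shows the green lid at (361,280), with the white pot at (379,375).

```bash
python3 -c "
from h import *
c=cams.calibration('wrist')
print(pix2w(c,np.array([(361,280),(379,378)])/1.25,.04))
print(w2pix(c,[[.427,.207,.04],[.456,.108,.04]])*1.25)"
python3 -m crank '[[[-0.023,0.0105,0],0],[[-0.023,0.0105,0],0],[[-0.022,0.0097,0.02],0],[[0,0,0.02],0],[[0,0,0.02],0],[[0,0,0.02],0],[[0,0,0],0]]' 
python3 -c "
from h import *
go(.427,.207,.008)
save('wrist','pics/w2.png',scale=1.25)"
```

```text
[[0.42946668 0.20542199 0.04      ]
 [0.45668191 0.10916903 0.04      ]]
[[358.31682473 278.07975304]
 [378.11276282 379.02245397]]
t: 2.85
ee_pos: [0.4259, 0.2062, 0.1493]
orientation: [-2.117, -2.318, 0.008]
force: [-0.3, -0.3, -0.2]
gripper_width: 0.0853
grasp_force: 0.0
t 2.85 tcp [0.4259 0.2062 0.1493] tilt [-0.0046 -0.0024 -1.    ] shift tool [0.001  0.0018 0.1413] yaw -0.0005 w 0.0853 F [-0.3 -0.3 -0.2] grip 0.0
```

View pics/w2.png

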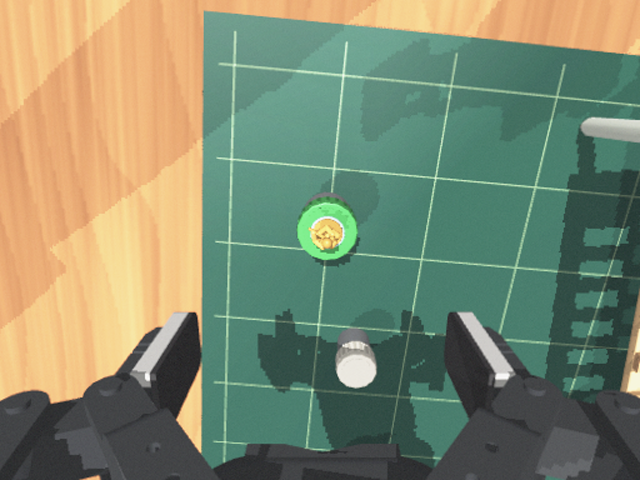

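The lid is centred at (328,231) and the fingers are symmetric about it. I'll check against the estimate, then descend.

```bash
python3 -c "
from h import *
c=cams.calibration('wrist')
print(pix2w(c,np.array([(328,231)])/1.25,.04))
go(.4285,.206,.008)"
python3 -m crank '[[[0,0.0025,0.02],0],[[0,0,0.02],0],[[0,0,0.02],0],[[0,0,0.02],0],[[0,0,0.02],0],[[0,0,0.02],0],[[0,0,0.02],0],[[0,0,0.001],0],[[0,0,0],0]]' 
python3 -c "
from h import *
go(.4285,.206,.008)"
```

```text
[[0.43049062 0.20536786 0.04      ]]
t 2.9 tcp [0.4268 0.2065 0.1505] tilt [-0.0026 -0.0013 -1.    ] shift tool [-0.0005  0.002   0.1425] yaw -0.0008 w 0.085 F [ 0.3  0.1 -0.8] grip 0.0
t: 3.8
ee_pos: [0.4307, 0.2075, 0.011]
orientation: [2.12, 2.318, 0.001]
force: [0.1, 0.7, -0.5]
gripper_width: 0.0851
grasp_force: 0.0
t 3.8 tcp [0.4307 0.2075 0.011 ] tilt [ 6.e-04  4.e-04 -1.e+00] shift tool [-0.0013 -0.0023  0.003 ] yaw -0.0016 w 0.0851 F [ 0.1  0.7 -0.5] grip 0.0
```

```bash

python3 -m crank '[[[0,0,0.002],0],[[0,0,0],0],[[0,0,0],0],[[0,0,0],0],[[0,0,0],0],[[0,0,0],0],[[0,0,0],0],[[0,0,0],0]]' 0.02
python3 -m crank '[[[0,0,-0.01],0],[[0,0,-0.02],0],[[0,0,-0.03],0],[[0,0,-0.03],0],[[0,0,-0.03],0],[[0,0,-0.02],0],[[0,0,0],0]]'
python3 -c "
from h import *
go(.6394,-.2375,.15)"
```

```text
t: 4.6
ee_pos: [0.4305, 0.2077, 0.0095]
orientation: [2.12, 2.318, 0.003]
force: [-0.7, 0.1, 8.6]
gripper_width: 0.0365
grasp_force: 59.0
t: 5.3
ee_pos: [0.4317, 0.208, 0.1514]
orientation: [2.119, 2.317, 0.009]
force: [-0.7, 0.1, -0.2]
gripper_width: 0.0368
grasp_force: 60.0
t 5.3 tcp [0.4317 0.208  0.1514] tilt [ 0.0051  0.003  -1.    ] shift tool [-0.4622  0.1672  0.0011] yaw -0.0019 w 0.0368 F [-0.7  0.1 -0.2] grip 60.0
```

```bash

python3 -m crank '[[[-0.03,0.011,0],0],[[-0.04,0.0145,0],0],[[-0.04,0.0145,0],0],[[-0.04,0.0145,0],0],[[-0.04,0.0145,0],0],[[-0.04,0.0145,0],0],[[-0.04,0.0145,0],0],[[-0.04,0.0145,0],0],[[-0.04,0.0145,0],0],[[-0.04,0.0145,0],0]]'
python3 -m crank '[[[-0.04,0.0145,0],0],[[-0.02,0.007,0],0],[[-0.01,0.004,0],0],[[0,0,0],0],[[0,0,0],0]]'
python3 -c "
from h import *
o=go(.6394,-.2375,.10);save('wrist','pics/w3.png',scale=1.25)
print(o['joint_pos'].round(2))"
```

```text
t: 6.3
ee_pos: [0.6055, -0.1701, 0.1475]
orientation: [-2.12, -2.317, 0.001]
force: [0.9, 0.5, -0.6]
gripper_width: 0.0365
grasp_force: 60.0
t: 6.8
ee_pos: [0.6368, -0.234, 0.1476]
orientation: [-2.117, -2.317, -0.001]
force: [0.2, 0.4, 0.1]
gripper_width: 0.0365
grasp_force: 60.0
t 6.8 tcp [ 0.6368 -0.234   0.1476] tilt [-0.0016  0.0022 -1.    ] shift tool [-0.0038  0.0024  0.0476] yaw -0.0008 w 0.0365 F [0.2 0.4 0.1] grip 60.0
[ 0.13  0.78  0.33  1.51 -0.3   0.9   0.65]
```

View pics/w3.png

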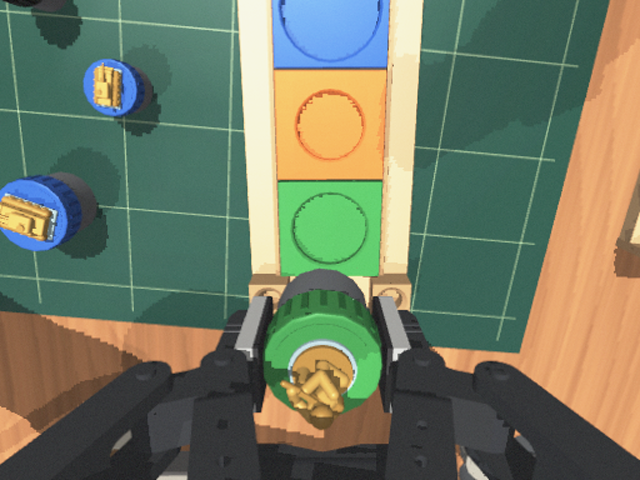

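The picture shows the green recess at (330,228), the orange recess at (330,125) and the blue one partly at (331,10). The held pot is upright between the pads.

```bash
python3 -c "
from h import *
c=cams.calibration('wrist')
print(pix2w(c,np.array([(330,228),(330,125),(38,213)])/1.25,[.016,.016,.04]).round(4))"
python3 -m crank '[[[-0.003,0.0025,0.02],0],[[0,0,0.02],0],[[0,0,0.02],0],[[0,0,0.02],0],[[0,0,0.015],0],[[0,0,0.01],0],[[0,0,0.01],0],[[0,0,0],0]]'
python3 -c "
from h import *
o=go(.640,-.2373,.0205)"
```

```text
[[ 0.6428 -0.2384  0.016 ]
 [ 0.6363 -0.1714  0.016 ]
 [ 0.4623 -0.2383  0.04  ]]
t: 7.65
ee_pos: [0.6394, -0.2382, 0.0322]
orientation: [-2.119, -2.317, 0.001]
force: [-0.4, 0.9, -0.9]
gripper_width: 0.0365
grasp_force: 60.0
t 7.65 tcp [ 0.6394 -0.2382  0.0322] tilt [-1.8e-03  9.0e-04 -1.0e+00] shift tool [0.0008 0.0007 0.0117] yaw -0.0017 w 0.0365 F [-0.4  0.9 -0.9] grip 60.0
```

```bash

python3 -m crank '[[[0,0.0015,0.003],0],[[0,0,0.003],0],[[0,0,0.003],0],[[0,0,0.002],0],[[0,0,0.001],0],[[0,0,0],0]]'
python3 -c "
from h import *
o=go(.641,-.2378,.0195)"
```

```text
t: 8.25
ee_pos: [0.6415, -0.2388, 0.0212]
orientation: [-2.12, -2.318, 0.0]
force: [-0.2, 0.9, -0.6]
gripper_width: 0.0363
grasp_force: 60.0
t 8.25 tcp [ 0.6415 -0.2388  0.0212] tilt [-2.e-04  1.e-04 -1.e+00] shift tool [ 0.001  -0.0004  0.0017] yaw -0.0021 w 0.0363 F [-0.2  0.9 -0.6] grip 60.0
```

```bash

python3 -m crank '[[[0,0,0.001],0],[[0,0,0.001],0],[[0,0,0],0]]'
python3 -m crank '[[[0,0,0],0],[[0,0,0],0],[[0,0,0],0],[[0,0,0],0],[[0,0,-0.005],0],[[0,0,-0.02],0],[[0,0,-0.03],0],[[0,0,-0.04],0],[[0,0,-0.04],0],[[0,0,0],0]]' 0.08
python3 -c "
from h import *
go(.4555,-.239,.13);save('wrist','pics/w4.png',scale=1.25)"
```

```text
t: 8.55
ee_pos: [0.6417, -0.2388, 0.0196]
orientation: [2.12, 2.318, 0.0]
force: [-0.4, 0.5, 2.2]
gripper_width: 0.0363
grasp_force: 60.3
t: 9.55
ee_pos: [0.6454, -0.2409, 0.1613]
orientation: [2.113, 2.31, 0.007]
force: [0.6, 0.2, 0.5]
gripper_width: 0.0798
grasp_force: 0.0
t 9.55 tcp [ 0.6454 -0.2409  0.1613] tilt [ 0.0112 -0.0046 -0.9999] shift tool [ 0.0189 -0.1893  0.0292] yaw -0.0021 w 0.0798 F [0.6 0.2 0.5] grip 0.0
```

View pics/w4.png

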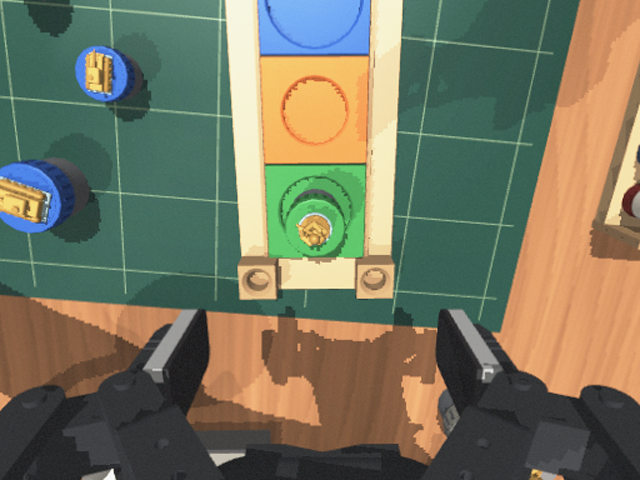

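The medium pot sits in its recess, with its lid at (315,222) and the green ring visible around it. Next is the large pot. I'll re-measure it by colour from above.

```bash
cat >> h.py <<'E'
def lid(h,x,y,rad,fn,z=.04,gate=70):
    "fit lid of hue h near (x,y): compare hull of mask to projected lid cylinder"
    c=cams.calibration('wrist');im=cams.camera('wrist')[:,:,::-1];cv2.imwrite(fn,im)
    hsv=cv2.cvtColor(np.ascontiguousarray(im),cv2.COLOR_BGR2HSV)
    lo,hi={'green':(50,75),'orange':(3,14),'blue':(105,125)}[h]
    m=cv2.inRange(hsv,(lo,130,50),(hi,255,255)); m=cv2.morphologyEx(m,cv2.MORPH_OPEN,np.ones((3,3)))
    g=w2pix(c,[[x,y,z]])[0]; best=None
    for k in cv2.findContours(m,cv2.RETR_EXTERNAL,cv2.CHAIN_APPROX_NONE)[0]:
        if cv2.contourArea(k)<100: continue
        M=cv2.moments(k); q=np.array([M['m10'],M['m01']])/M['m00']
        if np.hypot(*(q-g))<gate and (best is None or cv2.contourArea(k)>cv2.contourArea(best)): best=k
    t=np.linspace(0,2*np.pi,60); ring=np.c_[np.cos(t),np.sin(t)]*rad
    box=lambda a:np.r_[a.reshape(-1,2).min(0),a.reshape(-1,2).max(0)].astype(float)
    B=box(best)+[-.5,-.5,.5,.5]
    from scipy.optimize import least_squares
    def f(p):
        W=np.vstack([np.c_[p[:2]+ring,np.full(60,zz)] for zz in (z,z-.017)]); return box(w2pix(c,W))-B
    s=least_squares(f,[x,y],diff_step=1e-3,x_scale=.01); print('lid',h,s.x.round(4),'res px',s.fun.round(1),'at',(B[:2]+B[2:])/2)
E
python3 -m crank '[[[0.003,-0.03,0],0],[[0.004,-0.04,0],0],[[0.004,-0.04,0],0],[[0.004,-0.04,0],0],[[0.003,-0.03,0],0],[[0.001,-0.01,0.015],0],[[0,0,0.015],0],[[0,0,0],0],[[0,0,0],0]]' 0.085
python3 -c "
from h import *
go(.4555,-.239,.009);lid('blue',.4555,-.239,.023,'pics/l1.png')"
```

```text
t: 10.5
ee_pos: [0.4504, -0.2365, 0.1239]
orientation: [-2.119, -2.317, 0.001]
force: [-1.4, -0.1, 0.6]
gripper_width: 0.0856
grasp_force: 0.0
t 10.5 tcp [ 0.4504 -0.2365  0.1239] tilt [-1.2e-03  6.0e-04 -1.0e+00] shift tool [-0.003   0.005   0.1149] yaw -0.0018 w 0.0856 F [-1.4 -0.1  0.6] grip 0.0
lid blue [ 0.4568 -0.2409] res px [-0. -1.  0.  1.] at [266. 197.]
```

```bash

python3 -m crank '[[[-0.004,0.006,0.01],0],[[0,0,0.02],0],[[0,0,0.02],0],[[0,0,0.02],0],[[0,0,0.02],0],[[0,0,0.015],0],[[0,0,0.01],0],[[0,0,0],0]]'
python3 -c "
from h import *
go(.4565,-.2400,.009)"
```

```text
t: 11.35
ee_pos: [0.4567, -0.24, 0.008]
orientation: [-2.119, -2.317, 0.001]
force: [-0.4, -0.9, -0.4]
gripper_width: 0.0849
grasp_force: 0.0
t 11.35 tcp [ 0.4567 -0.24    0.008 ] tilt [-1.6e-03  9.0e-04 -1.0e+00] shift tool [ 0.     -0.0002 -0.001 ] yaw -0.002 w 0.0849 F [-0.4 -0.9 -0.4] grip 0.0
```

```bash

python3 -m crank '[[[0,0,0],0],[[0,0,0],0],[[0,0,0],0],[[0,0,0],0],[[0,0,0],0],[[0,0,0],0],[[0,0,0],0]]' 0.03
python3 -m crank '[[[0,0,-0.01],0],[[0,0,-0.02],0],[[0,0,-0.03],0],[[0,0,-0.03],0],[[0,0,-0.03],0],[[0,0,-0.01],0],[[0,0,0],0]]'
python3 -c "
from h import *
go(.629,-.103,.11)"
```

```text
t: 12.05
ee_pos: [0.4576, -0.2404, 0.0104]
orientation: [2.119, 2.317, 0.001]
force: [-0.1, 0.3, 5.6]
gripper_width: 0.0445
grasp_force: 60.5
t: 12.75
ee_pos: [0.4579, -0.2404, 0.1408]
orientation: [2.118, 2.316, 0.002]
force: [-0.2, 0.0, -1.1]
gripper_width: 0.0444
grasp_force: 61.3
t 12.75 tcp [ 0.4579 -0.2404  0.1408] tilt [ 0.0032 -0.0013 -1.    ] shift tool [0.1217 0.1825 0.0312] yaw -0.0017 w 0.0444 F [-0.2  0.  -1.1] grip 61.3
```

```bash

python3 -m crank '[[[0.015,0.022,0],0],[[0.025,0.038,0],0],[[0.025,0.038,0],0],[[0.025,0.038,0],0],[[0.02,0.03,0],0],[[0.0117,0.0165,0],0],[[0,0,0],0],[[0,0,0],0]]'
python3 -c "
from h import *
go(.629,-.103,.0305)
c=cams.calibration('wrist');cams.camera('wrist')"
```

```text
t: 13.55
ee_pos: [0.6265, -0.1027, 0.1373]
orientation: [-2.118, -2.317, 0.004]
force: [-0.7, -0.3, -1.5]
gripper_width: 0.0442
grasp_force: 61.4
t 13.55 tcp [ 0.6265 -0.1027  0.1373] tilt [-3.7e-03 -1.0e-04 -1.0e+00] shift tool [-0.0006  0.0029  0.1068] yaw -0.0015 w 0.0442 F [-0.7 -0.3 -1.5] grip 61.4
```

```bash

python3 -m crank '[[[-0.0006,0.002,0.02],0],[[0,0,0.025],0],[[0,0,0.025],0],[[0,0,0.02],0],[[0,0,0.015],0],[[0,0,0],0]]'
python3 -m crank '[[[0,0,0.003],0],[[0,0,0.003],0],[[0,0,0.002],0],[[0,0,0.001],0],[[0,0,0],0]]'
python3 -c "
from h import *
go(.629,-.103,.0195)"
```

```text
t: 14.2
ee_pos: [0.6275, -0.104, 0.0321]
orientation: [-2.12, -2.313, 0.005]
force: [-0.2, -1.4, -0.9]
gripper_width: 0.0442
grasp_force: 61.4
t: 14.7
ee_pos: [0.6301, -0.103, 0.0255]
orientation: [2.12, 2.318, 0.0]
force: [0.4, -0.5, -1.6]
gripper_width: 0.0446
grasp_force: 61.4
t 14.7 tcp [ 0.6301 -0.103   0.0255] tilt [ 3.e-04  0.e+00 -1.e+00] shift tool [ 0.0001 -0.0011  0.006 ] yaw -0.0019 w 0.0446 F [ 0.4 -0.5 -1.6] grip 61.4
```

```bash

python3 -m crank '[[[0,0,0.002],0],[[0,0,0.001],0],[[0,0,0.001],0],[[0,0,0],0],[[0,0,0],0]]'
python3 -m crank '[[[0,0,0.001],0],[[0,0,0.0005],0],[[0,0,0],0]]'
```

```text
t: 15.2
ee_pos: [0.63, -0.1032, 0.0212]
orientation: [-2.12, -2.318, 0.0]
force: [-0.5, -0.9, 0.3]
gripper_width: 0.0442
grasp_force: 61.4
t: 15.5
ee_pos: [0.6301, -0.1032, 0.0204]
orientation: [2.12, 2.318, 0.001]
force: [-1.4, 0.6, 4.1]
gripper_width: 0.0442
grasp_force: 61.9
```

```bash

python3 -m crank '[[[0,0,0],0],[[0,0,0],0],[[0,0,0],0],[[0,0,0],0],[[0,0,-0.005],0],[[0,0,-0.02],0],[[0,0,-0.03],0],[[0,0,-0.04],0],[[0,0,-0.02],0],[[0,0,0],0]]' 0.085
python3 -c "
from h import *
go(.629,-.103);lid('blue',.629,-.103,.023,'pics/l2.png',z=.05);go(.462,-.011,.13)"
```

```text
t: 16.5
ee_pos: [0.6325, -0.1039, 0.1388]
orientation: [2.116, 2.314, 0.006]
force: [1.1, -0.6, -0.4]
gripper_width: 0.085
grasp_force: 0.0
t 16.5 tcp [ 0.6325 -0.1039  0.1388] tilt [ 0.0071 -0.0012 -1.    ] shift tool [ 0.0012 -0.0034 -0.    ] yaw -0.0021 w 0.085 F [ 1.1 -0.6 -0.4] grip 0.0
lid blue [ 0.6289 -0.0963] res px [ 10.5   7.1 -10.6  -8.2] at [252.5 178.5]
t 16.55 tcp [ 0.6311 -0.1034  0.1367] tilt [ 3.5e-03 -4.0e-04 -1.0e+00] shift tool [ 0.107  -0.1602  0.0061] yaw -0.002 w 0.085 F [0.2 0.3 0.3] grip 0.0
```

```bash

python3 -m crank '[[[0.015,-0.02,0],0],[[0.02,-0.03,0],0],[[0.025,-0.04,0],0],[[0.025,-0.04,0],0],[[0.015,-0.02,0],0],[[0.007,-0.01,0],0],[[0,0,0],0],[[0,0,0],0]]'
python3 -c "
from h import *
go(.462,-.011,.009);lid('orange',.462,-.011,.015,'pics/l3.png')"
```

```text
t: 17.35
ee_pos: [0.4628, -0.0115, 0.1347]
orientation: [2.119, 2.316, 0.001]
force: [-0.6, -0.7, 0.3]
gripper_width: 0.0853
grasp_force: 0.0
t 17.35 tcp [ 0.4628 -0.0115  0.1347] tilt [ 1.8e-03 -9.0e-04 -1.0e+00] shift tool [ 0.0007 -0.001   0.1257] yaw -0.0023 w 0.0853 F [-0.6 -0.7  0.3] grip 0.0
lid orange [ 0.464  -0.0012] res px [ -4.2 -15.6   4.2  16. ] at [260. 173.]
```

```bash
python3 -c "
import cv2
im=cv2.imread('pics/l3.png')[110:260,160:360];cv2.imwrite('pics/l3c.png',cv2.resize(im,None,fx=4,fy=4,interpolation=cv2.INTER_CUBIC))"
```

```text
(no output)
```

View pics/l3c.png

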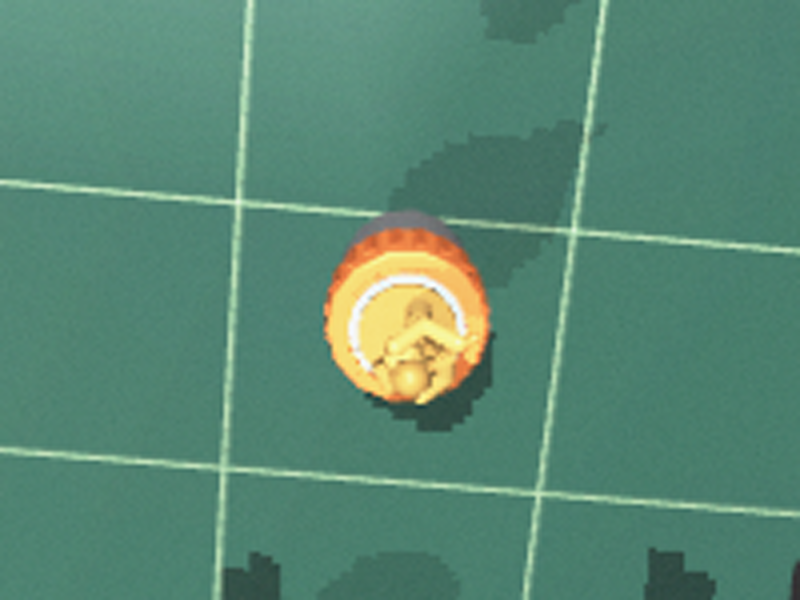

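The orange lid's top face spans crop x 327–490 and y 250–402, so its centre is at about native (261.7,191.2).

```bash
python3 -c "
from h import *
c=cams.calibration('wrist')
p=pix2w(c,[(261.7,191.2)],.04)[0];print(p);go(p[0],p[1],.009)"
```

```text
[ 0.46652544 -0.01301257  0.04      ]
t 17.4 tcp [ 0.4631 -0.0117  0.1347] tilt [ 0.002 -0.001 -1.   ] shift tool [-0.0014  0.0031  0.1257] yaw -0.0028 w 0.0852 F [1.1 0.2 0.6] grip 0.0
```

```bash

python3 -m crank '[[[-0.001,0.0025,0.01],0],[[0,0,0.02],0],[[0,0,0.02],0],[[0,0,0.025],0],[[0,0,0.025],0],[[0,0,0.015],0],[[0,0,0.01],0],[[0,0,0],0],[[0,0,0],0]]'
python3 -c "
from h import *
go(.465,-.0125,.009)"
```

```text
t: 18.3
ee_pos: [0.464, -0.0123, 0.0092]
orientation: [2.121, 2.317, -0.002]
force: [0.1, 0.3, 0.2]
gripper_width: 0.085
grasp_force: 0.0
t 18.3 tcp [ 0.464  -0.0123  0.0092] tilt [-7.0e-04 -1.1e-03 -1.0e+00] shift tool [-0.0003  0.001   0.0002] yaw -0.0027 w 0.085 F [0.1 0.3 0.2] grip 0.0
```

```bash

python3 -m crank '[[[0,0,0],0],[[0,0,0],0],[[0,0,0],0],[[0,0,0],0],[[0,0,0],0],[[0,0,0],0],[[0,0,0],0],[[0,0,0],0],[[0,0,0],0]]' 0.015
python3 -m crank '[[[0,0,-0.01],0],[[0,0,-0.02],0],[[0,0,-0.03],0],[[0,0,-0.03],0],[[0,0,-0.03],0],[[0,0,-0.01],0],[[0,0,0],0]]'
python3 -c "
from h import *
go(.6345,-.1705,.14)"
```

```text
t: 19.2
ee_pos: [0.4641, -0.0116, 0.0104]
orientation: [2.12, 2.318, 0.001]
force: [-0.2, -0.3, 5.9]
gripper_width: 0.0284
grasp_force: 58.7
t: 19.9
ee_pos: [0.4645, -0.0113, 0.1411]
orientation: [2.118, 2.317, 0.004]
force: [-0.1, -0.7, -0.3]
gripper_width: 0.0286
grasp_force: 59.2
t 19.9 tcp [ 0.4645 -0.0113  0.1411] tilt [ 3.e-03  4.e-04 -1.e+00] shift tool [-0.1738  0.155   0.0016] yaw -0.0013 w 0.0286 F [-0.1 -0.7 -0.3] grip 59.2
```

```bash

python3 -m crank '[[[-0.02,0.018,0],0],[[-0.035,0.031,0],0],[[-0.035,0.031,0],0],[[-0.035,0.031,0],0],[[-0.03,0.027,0],0],[[-0.0188,0.0155,0],0],[[0,0,0],0],[[0,0,0],0]]'
python3 -c "
from h import *
go(.6345,-.1705,.0325);save('wrist','pics/w5.png',scale=1.25)"
```

```text
t: 20.7
ee_pos: [0.6306, -0.1708, 0.1376]
orientation: [-2.119, -2.314, 0.002]
force: [-0.1, 0.5, -0.5]
gripper_width: 0.0285
grasp_force: 59.2
t 20.7 tcp [ 0.6306 -0.1708  0.1376] tilt [-0.0036  0.0016 -1.    ] shift tool [-0.0002  0.0043  0.1051] yaw -0.0031 w 0.0285 F [-0.1  0.5 -0.5] grip 59.2
```

View pics/w5.png

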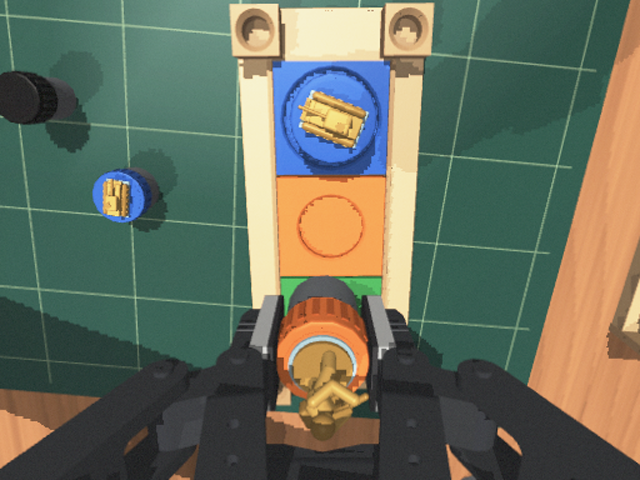

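The large pot is seated in blue. The empty orange recess is at (331,226), and the sockets' rims are at (255,30) and (409,30).

```bash
python3 -c "
from h import *
c=cams.calibration('wrist')
W=pix2w(c,np.array([(331,226),(255,30),(409,30)])/1.25,[.016,.026,.026]);print(W.round(4))
d=W[2]-W[1];print('yaw',np.arctan2(d[1],d[0]),'mid',W[1:].mean(0),np.linalg.norm(d))"
python3 -m crank '[[[0,0.003,0.02],0],[[0,0,0.025],0],[[0,0,0.025],0],[[0,0,0.02],0],[[0,0,0.013],0],[[0,0,0],0],[[0,0,0],0]]'
python3 -c "
from h import *
go(.635,-.1705,.0205)"
```

```text
[[ 0.6362 -0.1705  0.016 ]
 [ 0.5835 -0.06    0.026 ]
 [ 0.6677 -0.0525  0.026 ]]
yaw 0.08946991260088971 mid [ 0.62558142 -0.05624526  0.026     ] 0.0845044224280741
t: 21.45
ee_pos: [0.6351, -0.1704, 0.0372]
orientation: [2.12, 2.318, 0.0]
force: [1.2, -0.4, 0.6]
gripper_width: 0.0283
grasp_force: 59.2
t 21.45 tcp [ 0.6351 -0.1704  0.0372] tilt [ 1.e-04  1.e-04 -1.e+00] shift tool [-0.0001 -0.0001  0.0167] yaw -0.0016 w 0.0283 F [ 1.2 -0.4  0.6] grip 59.2
```

```bash

python3 -m crank '[[[0,0,0.005],0],[[0,0,0.004],0],[[0,0,0.003],0],[[0,0,0.002],0],[[0,0,0.001],0],[[0,0,0],0],[[0,0,0],0]]'
python3 -m crank '[[[0,0,0.001],0],[[0,0,0.0005],0],[[0,0,0],0]]'
```

```text
t: 22.15
ee_pos: [0.6351, -0.1708, 0.0218]
orientation: [2.12, 2.318, 0.0]
force: [0.7, -0.2, -0.1]
gripper_width: 0.0284
grasp_force: 59.2
t: 22.45
ee_pos: [0.6351, -0.1708, 0.0205]
orientation: [2.12, 2.318, 0.0]
force: [-0.7, 0.9, 0.9]
gripper_width: 0.0282
grasp_force: 59.4
```

```bash

python3 -m crank '[[[0,0,0.0005],0],[[0,0,0],0]]'
python3 -m crank '[[[0,0,0],0],[[0,0,0],0],[[0,0,0],0],[[0,0,0],0],[[0,0,-0.005],0],[[0,0,-0.02],0],[[0,0,-0.03],0],[[0,0,-0.04],0],[[0,0,-0.05],0],[[0,0,-0.05],0]]' 0.085
python3 -m crank '[[[0,0,-0.03],0],[[0,0,0],0],[[0,0,0],0]]'
python3 -c "
from h import *
save('wrist','pics/w6.png',scale=1.25)
go(.6498,.1748,.24,.143)"
```

```text
t: 22.65
ee_pos: [0.6352, -0.1709, 0.0205]
orientation: [2.12, 2.318, 0.001]
force: [-1.0, 0.4, 5.0]
gripper_width: 0.0284
grasp_force: 59.9
t: 23.65
ee_pos: [0.6345, -0.1707, 0.2166]
orientation: [-2.121, -2.317, 0.001]
force: [1.8, 0.9, 0.1]
gripper_width: 0.085
grasp_force: 0.0
t: 23.95
ee_pos: [0.6352, -0.1707, 0.2457]
orientation: [2.12, 2.317, 0.002]
force: [0.1, 0.0, -1.2]
gripper_width: 0.0851
grasp_force: 0.0
t 24.0 tcp [ 0.6345 -0.1703  0.2443] tilt [-9.e-04  8.e-04 -1.e+00] shift tool [0.3424 0.0459 0.0046] yaw -0.054 w 0.0849 F [ 0.2 -0.2 -0.3] grip 0.0
```

View pics/w6.png

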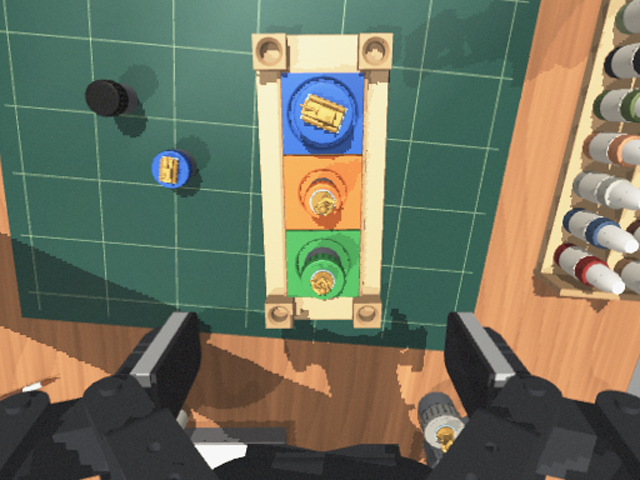

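All three pots are seated. The tray sockets are at (270,50), (375,50), (280,314) and (367,314). I'll refine the tray pose and then go to the frame.

```bash
python3 - <<'E'
from h import *
c=cams.calibration('wrist')
W=pix2w(c,np.array([(375,50),(367,314),(270,50),(280,314)])/1.25,.026)[:,:2]
k=W.mean(0);d=(W[0]+W[2]-W[1]-W[3]);print(W.round(4),k,'yaw',np.arctan2(-d[0],d[1]),'len',np.linalg.norm(d)/2)
E
python3 -m crank '[[[0.02,0.002,0],0],[[0.035,0.005,0],0],[[0.04,0.005,0],0],[[0.04,0.006,0],0],[[0.04,0.006,0],0],[[0.04,0.006,0],0],[[0.04,0.006,0],0],[[0.04,0.005,0],0],[[0.03,0.003,0],0],[[0.018,0.002,0],0]]'
python3 -m crank '[[[0,0,0],-0.027],[[0,0,0],-0.027],[[0,0,0],0],[[0,0,0],0]]'
python3 -c "
from h import *
go(.6498,.1748,.13,.143)
save('wrist','pics/w7.png',scale=1.25)
"
```

```text
[[ 0.6657 -0.0521]
 [ 0.6872 -0.2817]
 [ 0.5834 -0.0595]
 [ 0.6052 -0.2891]] [ 0.63538062 -0.17061873] yaw 0.0940663466623949 len 0.23062337137056915
t: 25.0
ee_pos: [0.6489, 0.1788, 0.2424]
orientation: [-2.114, -2.32, 0.003]
force: [-0.1, -0.2, -0.1]
gripper_width: 0.0851
grasp_force: 0.0
t: 25.4
ee_pos: [0.6507, 0.1723, 0.2451]
orientation: [2.061, 2.37, -0.001]
force: [-1.1, -0.5, -0.4]
gripper_width: 0.0853
grasp_force: 0.0
t 25.4 tcp [0.6507 0.1723 0.2451] tilt [ 2.e-04 -8.e-04 -1.e+00] shift tool [ 0.0027 -0.0005  0.1151] yaw -0.0035 w 0.0853 F [-1.1 -0.5 -0.4] grip 0.0
```

View pics/w7.png

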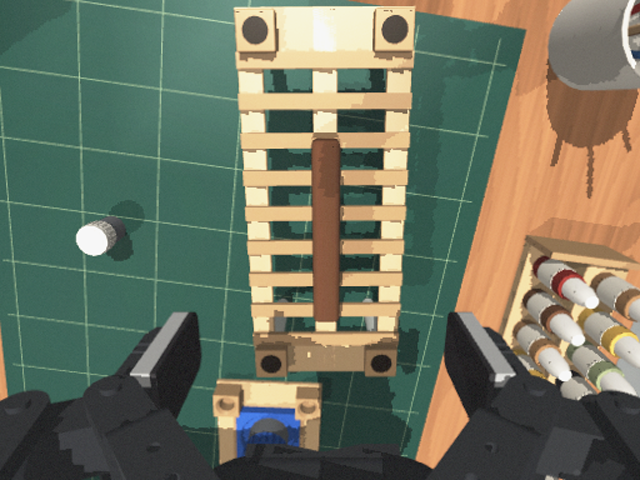

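The frame's corner discs are at (395,30), (381,364), (255,30) and (271,364). The bar runs from (326,142) to (325,320).

```bash
python3 - <<'E'
from h import *
c=cams.calibration('wrist')
W=pix2w(c,np.array([(395,30),(381,364),(255,30),(271,364)])/1.25,.108)[:,:2]
k=W.mean(0);d=(W[0]+W[2]-W[1]-W[3]);print(W.round(4),k,'yaw',np.arctan2(-d[0],d[1]),'len',np.linalg.norm(d)/2)
B=pix2w(c,np.array([(326,141),(325.5,321)])/1.25,.156)[:,:2];print(B,B.mean(0),np.linalg.norm(B[0]-B[1]))
go(B.mean(0)[0],B.mean(0)[1],.13,.143)
E
```

```text
[[0.6779 0.2948]
 [0.7116 0.0645]
 [0.5944 0.283 ]
 [0.6283 0.0528]] [0.65306437 0.17377726] yaw 0.14595314329568013 len 0.23270371225032388
[[0.64508694 0.22798257]
 [0.66019093 0.12122891]] [0.65263894 0.17460574] 0.10781685034079494
t 25.45 tcp [0.6506 0.1728 0.2451] tilt [ 3.e-04 -4.e-04 -1.e+00] shift tool [0.0016 0.0022 0.1151] yaw -0.003 w 0.0852 F [-0.1 -0.5 -0.1] grip 0.0
```

```bash

python3 -m crank '[[[0.002,0.0015,0.01],0],[[0,0,0.02],0],[[0,0,0.02],0],[[0,0,0.02],0],[[0,0,0.02],0],[[0,0,0.015],0],[[0,0,0.01],0],[[0,0,0],0]]'
python3 -m crank '[[[0,0,0],0],[[0,0,0],0],[[0,0,0],0],[[0,0,0],0],[[0,0,0],0],[[0,0,0],0],[[0,0,0],0],[[0,0,0],0],[[0,0,0],0],[[0,0,0],0]]' 0.005
python3 -c "
from h import *
go(.652,.1742,.13,.143)"
```

```text
t: 26.25
ee_pos: [0.6507, 0.177, 0.1282]
orientation: [-2.056, -2.373, 0.003]
force: [0.3, -1.1, 0.0]
gripper_width: 0.0852
grasp_force: 0.0
t: 27.25
ee_pos: [0.652, 0.1773, 0.1304]
orientation: [2.057, 2.374, 0.002]
force: [-0.5, 0.7, 4.5]
gripper_width: 0.015
grasp_force: 59.6
t 27.25 tcp [0.652  0.1773 0.1304] tilt [ 1.1e-03  3.0e-04 -1.0e+00] shift tool [-0.003  -0.0005  0.0004] yaw 0.0001 w 0.015 F [-0.5  0.7  4.5] grip 59.6
```

```bash

python3 -m crank '[[[0,0,-0.005],0],[[0,0,-0.01],0],[[0,0,-0.015],0],[[0,0,-0.02],0],[[0,0,-0.02],0],[[0,0,-0.02],0],[[0,0,-0.015],0],[[0,0,-0.01],0],[[0,0,-0.005],0],[[0,0,0],0]]'
python3 -c "
from h import *
o=go(.6351,-.1673,.25,.092);print(o['wrist_torque'])"
```

```text
t: 28.25
ee_pos: [0.6516, 0.1772, 0.2502]
orientation: [2.057, 2.374, 0.001]
force: [-1.1, -0.2, -2.9]
gripper_width: 0.0148
grasp_force: 58.7
t 28.25 tcp [0.6516 0.1772 0.2502] tilt [ 4.e-04  2.e-04 -1.e+00] shift tool [-3.386e-01 -6.550e-02  1.000e-04] yaw 0.051 w 0.0148 F [-1.1 -0.2 -2.9] grip 58.7
[ 0.02097088 -0.01980882 -0.01612083]
```

```bash

python3 -m crank '[[[-0.01,-0.002,0],0],[[-0.02,-0.004,0],0],[[-0.025,-0.005,0],0],[[-0.025,-0.005,0],0],[[-0.025,-0.005,0],0],[[-0.025,-0.005,0],0],[[-0.025,-0.005,0],0],[[-0.025,-0.005,0],0],[[-0.025,-0.005,0],0],[[-0.025,-0.005,0],0]]'
python3 -m crank '[[[-0.025,-0.005,0],0],[[-0.025,-0.005,0],0],[[-0.025,-0.004,0],0],[[-0.02,-0.003,0],0],[[-0.01,-0.002,0],0],[[-0.005,-0.001,0],0],[[0,0,0],0.025],[[0,0,0],0.025],[[0,0,0],0],[[0,0,0],0]]'
python3 -c "
from h import *
o=go(.6351,-.1673,.165,.092);print(o['wrist_torque'])"
```

```text
t: 29.25
ee_pos: [0.6377, -0.059, 0.2488]
orientation: [-2.057, -2.373, 0.003]
force: [-0.2, 0.4, -2.4]
gripper_width: 0.015
grasp_force: 58.6
t: 30.25
ee_pos: [0.6349, -0.1676, 0.2497]
orientation: [-2.114, -2.324, -0.0]
force: [-0.2, 0.3, -2.7]
gripper_width: 0.0149
grasp_force: 58.7
t 30.25 tcp [ 0.6349 -0.1676  0.2497] tilt [-1.e-04  5.e-04 -1.e+00] shift tool [0.0002 0.0002 0.0847] yaw 0.0026 w 0.0149 F [-0.2  0.3 -2.7] grip 58.7
[0.06230604 0.01347018 0.02055509]
```

```bash

python3 -m crank '[[[0,0,0.01],0],[[0,0,0.015],0],[[0,0,0.015],0],[[0,0,0.015],0],[[0,0,0.015],0],[[0,0,0.01],0],[[0,0,0.005],0],[[0,0,0],0],[[0,0,0],0]]'
python3 -c "
from h import *
o=go(.6351,-.1673,.165,.092)
save('side','pics/s2.png',(170,100,250,210),1)
im=np.load('pics/s2.npy');c=cams.calibration('side')
M=np.array([[.042,.116],[.042,-.116],[-.042,.116],[-.042,-.116]]);a=.092;R=np.array([[np.cos(a),-np.sin(a)],[np.sin(a),np.cos(a)]])
W=np.c_[[.6354,-.1706]+M@R.T,np.full(4,.026)];p=w2pix(c,W);print(p)
t=[cv2.resize(im[int(v)-28:int(v)+22,int(u)-30:int(u)+30],None,fx=6.5,fy=6,interpolation=cv2.INTER_CUBIC) for u,v in p]
cv2.imwrite('pics/s2c.png',np.vstack([np.hstack(t[:2]),np.hstack(t[2:])]))"
```

```text
t: 31.15
ee_pos: [0.6351, -0.169, 0.1652]
orientation: [2.115, 2.322, 0.001]
force: [-0.1, -0.2, -2.3]
gripper_width: 0.0151
grasp_force: 58.6
t 31.15 tcp [ 0.6351 -0.169   0.1652] tilt [ 9.e-04 -3.e-04 -1.e+00] shift tool [0.0017 0.0002 0.0002] yaw 0.0009 w 0.0151 F [-0.1 -0.2 -2.3] grip 58.6
[[176.65821257 181.62308917]
 [193.60334501 132.75025596]
 [210.79815245 182.91530606]
 [222.93615658 133.57200053]]
```

View pics/s2c.png

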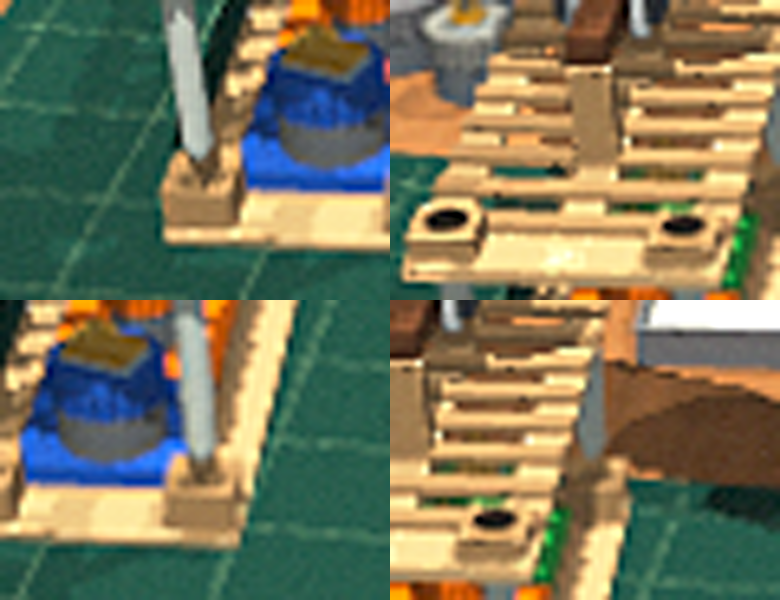

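The two near feet hang over their socket mouths, at crop (207,165) and (203,470). Now I'll lower gently while watching the force.

```bash

python3 -m crank '[[[0.001,0,0.002],0],[[0,0,0.002],0],[[0,0,0.002],0],[[0,0,0.002],0],[[0,0,0],0]]'
python3 -m crank '[[[0,0,0.002],0],[[0,0,0.002],0],[[0,0,0.002],0],[[0,0,0],0]]'
python3 -c "
from h import *
o=go(.6351,-.1673,.1424,.092);print(o['wrist_torque'])"
```

```text
t: 31.7
ee_pos: [0.6344, -0.1677, 0.1564]
orientation: [-2.115, -2.322, 0.0]
force: [0.2, -0.5, -2.6]
gripper_width: 0.0151
grasp_force: 58.7
t: 32.1
ee_pos: [0.6344, -0.1677, 0.1504]
orientation: [-2.115, -2.322, 0.001]
force: [-0.0, -0.4, -2.2]
gripper_width: 0.0152
grasp_force: 58.7
t 32.1 tcp [ 0.6344 -0.1677  0.1504] tilt [-7.e-04  2.e-04 -1.e+00] shift tool [0.0003 0.0008 0.008 ] yaw 0.001 w 0.0152 F [-0.  -0.4 -2.2] grip 58.7
[-0.00537239  0.02546997  0.01954922]
```

Feet are about 6 mm into the sockets without contact.

```bash

python3 -m crank '[[[0,0,0.002],0],[[0,0,0.002],0],[[0,0,0.0015],0],[[0,0,0.001],0],[[0,0,0],0]]'
python3 -m crank '[[[0,0,0.0005],0],[[0,0,0.0005],0],[[0,0,0.0005],0],[[0,0,0],0]]'
python3 -c "
from h import *
o=go(.6351,-.1673,.1424,.092);print(o['wrist_torque'])"
```

```text
t: 32.6
ee_pos: [0.6345, -0.1677, 0.1441]
orientation: [-2.116, -2.322, 0.0]
force: [-0.7, -0.1, -2.8]
gripper_width: 0.015
grasp_force: 58.7
t: 33.0
ee_pos: [0.6345, -0.1678, 0.1427]
orientation: [-2.116, -2.322, 0.0]
force: [1.0, -0.4, -3.0]
gripper_width: 0.0148
grasp_force: 58.7
t 33.0 tcp [ 0.6345 -0.1678  0.1427] tilt [-1.e-04  1.e-04 -1.e+00] shift tool [0.0004 0.0006 0.0003] yaw 0.0009 w 0.0148 F [ 1.  -0.4 -3. ] grip 58.7
[0.02902428 0.01735685 0.05379232]
```

```bash

python3 -m crank '[[[0,0,0.0005],0],[[0,0,0.0005],0],[[0,0,0.0005],0],[[0,0,0],0]]'
python3 -m crank '[[[0,0,0.0003],0],[[0,0,0],0]]'
```

```text
t: 33.4
ee_pos: [0.6349, -0.1678, 0.1424]
orientation: [2.115, 2.322, 0.001]
force: [-3.0, 1.7, 5.4]
gripper_width: 0.0149
grasp_force: 59.8
t: 33.6
ee_pos: [0.6349, -0.1678, 0.1424]
orientation: [2.115, 2.322, 0.002]
force: [-1.7, 1.4, 7.6]
gripper_width: 0.0149
grasp_force: 60.0
```

Contact came at exactly the home height (0.1424). Release, rise clear and check.

```bash

python3 -m crank '[[[0,0,0],0],[[0,0,0],0],[[0,0,0],0],[[0,0,0],0],[[0,0,0],0],[[0,0,0],0],[[0,0,0],0]]' 0.085
python3 -m crank '[[[0,0,-0.01],0],[[0,0,-0.02],0],[[0,0,-0.03],0],[[0,0,-0.03],0],[[0,0,-0.02],0],[[0,0,0],0],[[0,0,0],0],[[0,0,0],0],[[0,0,0],0],[[0,0,0],0]]'
python3 - <<'E'
from h import *
go(.6351,-.1673,.25,.092)
c=cams.calibration('wrist');im=np.ascontiguousarray(cams.camera('wrist')[:,:,::-1]);cv2.imwrite('pics/w8.png',im)
# dark corner discs: find near expected projections (home: disc height .120)
a=.092;R=np.array([[np.cos(a),-np.sin(a)],[np.sin(a),np.cos(a)]]);M=np.array([[.042,.116],[.042,-.116],[-.042,.116],[-.042,-.116]])
X=np.c_[[.6354,-.1706]+M@R.T,np.full(4,.12)];W=[]
g=cv2.cvtColor(im,cv2.COLOR_BGR2GRAY)
for u,v in w2pix(c,X):
    u0,v0=int(round(u)),int(round(v)); w=g[max(v0-14,0):v0+15,u0-14:u0+15]
    y,x=np.nonzero(w<70); W.append(pix2w(c,[[x.mean()+u0-14,y.mean()+max(v0-14,0)]],.12)[0]); print((u0,v0),len(x))
W=np.array(W)[:,:2];d=W[0]+W[2]-W[1]-W[3];print(W.round(4).tolist(),W.mean(0),'yaw',np.arctan2(-d[0],d[1]),np.linalg.norm(d)/2)
E
```

```text
t: 34.3
ee_pos: [0.6346, -0.1678, 0.1409]
orientation: [-2.116, -2.322, 0.0]
force: [-0.1, -0.1, -0.0]
gripper_width: 0.0853
grasp_force: 0.0
t: 35.3
ee_pos: [0.6341, -0.1676, 0.25]
orientation: [-2.115, -2.321, 0.001]
force: [0.4, 0.6, -0.5]
gripper_width: 0.085
grasp_force: 0.0
t 35.3 tcp [ 0.6341 -0.1676  0.25  ] tilt [-1.8e-03  3.0e-04 -1.0e+00] shift tool [ 0.0002  0.001  -0.    ] yaw 0.0008 w 0.085 F [ 0.4  0.6 -0.5] grip 0.0
(316, 29) 21
(303, 299) 190
(202, 29) 0
(214, 299) 183
[[0.6701, -0.0545], [0.6885, -0.2832], [nan, nan], [0.6047, -0.2912]] [nan nan] yaw nan nan<stdin>:10: RuntimeWarning: Mean of empty slice.
  ret = ret.dtype.type(ret / rcount)
```

```bash
python3 - <<'E'
from h import *
c=cams.calibration('wrist');g=cv2.imread('pics/w8.png',0)
W=[]
for u0,v0 in ((316,29),(303,299),(202,29),(214,299)):
    y0=max(v0-14,0);w=g[y0:v0+15,u0-14:u0+15];t=w.min()+25+0*w
    _,L,S,C=cv2.connectedComponentsWithStats((w<(int(w.min())+int(np.median(w)))//2).astype(np.uint8))
    i=1+S[1:,4].argmax();W.append(pix2w(c,[C[i]+[u0-14,y0]],.12)[0]);print(w.min(),np.median(w),S[i])
W=np.array(W)[:,:2];d=W[0]+W[2]-W[1]-W[3];print(W.round(4).tolist(),W.mean(0),'yaw',np.arctan2(-d[0],d[1]),np.linalg.norm(d)/2)
E
```

```text
67 185.0 [  4   3  21  23 385]
23 100.0 [  7   9  17  13 179]
80 200.0 [  4   4  21  23 378]
28 92.0 [  7   8  16  14 171]
[[0.6666, -0.0517], [0.6887, -0.2835], [0.5828, -0.0597], [0.6048, -0.2913]] [ 0.63573537 -0.17157087] yaw 0.09474628589972836 0.23272197801346384
```

The frame measures within about 1 mm and 0.001 rad of the tray, and the post spacing fits the home height. Handing in.

```bash
python3 -c "
from h import *
print(workorder.finish_job())"
```

```text
the job is handed in; nothing more can be done
None
```

The job is handed in after about 35 s of the 96 s allowed, verdict not shown: all three pots stand in their own inserts, the upper frame is home on the tray (measured about 1 mm and 0.001 rad off), and the robot was clear of everything; I never reached for the plain pots but did not re-measure them at the end.

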